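Find and open the empty charging bay

ROBOT

A 7-joint arm with a two-finger parallel gripper is mounted at the origin on the work surface. World frame = base frame: x ahead of the robot, y to its left, z up, the work surface at z = 0. Lengths are in mm, angles in degrees, forces in N, time in s.
With the tool pointing down it reaches from about 425 to 875 mm from the base axis. Payload 8.4 kg.
Tool frame: the origin (TCP) lies midway between the tips of the shut fingers; the grasp point (between the pads) lies 19 mm behind it (manip.grip_depth is the distance from the TCP to the grasp point, in mm); x points along the fingers, y is the direction in which the jaws open and shut, and the axes are right-handed (so a half turn about x gives the same grasp; the last joint's range is limited). The gripper opens to 87 mm and grips with 3 to 60 N. Pads are 19 mm wide; open, the fingers measure 117 mm over their backs; the gripper's body (75 mm by 190 mm) begins 51 mm behind the grasp point.
Start: joints at [58.717, 19.091, 2.286, 83.961, -0.768, 76.965, -3.352], TCP at [280.828, -586.173, 222.546] pointing down, gripper open.
Joint ranges: [-147.57, 147.57], [-21.85, 119.76], [-74.77, 79.35], [14.55, 137.4], [-85.83, 265.84], [4.83, 119.75], [-152.11, 152.11]. Speed limits (degrees/s): [127.2, 127.2, 159.86, 159.86, 180, 180, 180].

INTERFACE

Orientations are given as a 3x3 rotation matrix whose columns are the frame's x, y, z axes.
In Python, from rig import manip gives the robot as it stands. The module is installed in compiled form; this text tells all that it offers. Calls block until the motion is done:
- manip.move_to(position, orientation): joint-space move of the TCP to a pose.
- manip.move_l(position, ori=None, max_speed=150): straight line of the TCP; ori=None keeps the orientation; max_speed is the mean speed in mm/s.
- manip.set_joints(angles): joint-space move.
- manip.move_gripper(opening, strength=None): finger opening in mm; strength is the grip in N (None keeps the last); returns when the fingers have stopped.
- manip.dwell(seconds).
- manip.solve_ik(position, orientation): joint angles nearest the present ones, or None.
- manip.get_state(): the state.
- manip.capture(name): name is "scene" or "top"; returns the picture (420x560x3 uint8, blue, green, red); there is no depth.
- manip.calibration(name): a dict with "K" (3x3 intrinsics, pixels), "rvec" (rotation vector, rad) and "tvec" (3), from world to camera coordinates, as OpenCV has them. Camera axes: x right, y down, z forward; pixel columns grow to the right and rows downward; lengths in mm; the calibration is good to about 2 mm. A picture is of the moment at which its call begins. calibration takes no time and is no camera call.
A pose or a line that the arm cannot do raises manip.IKError and nothing moves.
- manip.finish_job(): hands the job in, once; it reports no verdict.
Trained networks look in the newest picture that a camera, given by its name, has taken for a name from the list of things; names that differ only in an ending like _2 or _b are one class to them, and where a whole thing is asked for, a point or a joint stands for the part that bears it (a point fixed in the world has none). Each returns a list of dicts, best first, with "conf" (0 to 1); they miss things now and then, are a little off and sometimes report something else, mostly with a low value. They report only what shows in the picture. A call takes as long as a camera call.
- manip.find_in(target, camera): "uv" ([column, row] in pixels, amid what is visible of it).
The state is a dict: "clock": time; "joints": joint angles; "qd": joint speeds; "joint_torque": joint torques, N m; "tool_pos": TCP position; "tcp_rot": TCP orientation; "contact_force": force on the tool from outside, world axes, zero at the start; "wrist_torque": the same for the moment, N m; "grip_width": finger opening in mm.
Only numpy, scipy, OpenCV 4.12 (cv2) and the standard library are available. Lean on these libraries where they do the work, as an engineer would, in place of code of your own. Each camera call takes 0.05 s, during which the arm holds its last target. There are 200 camera calls.

TASK

The battery dock has four bays under identical white covers: three covers rest on a stored pack, and the one over the empty bay rocks when its edge is pressed. Press the covers gently with your fingertips, one after another, until you find the one that rocks, then push its edge down into the bay until the cover stands wide open, tilted about 40 degrees, and leave it so. Grasp nothing, and leave the spare pack and the other things on the bench and the dock where they are.

Things in the scene. Friction and masses are not known exactly. Their poses are not given: they have to be found in the camera images.
- dock: grey battery dock fixed to the bench, 136 (x) x 394 (y) x 80 mm; behind it (+x) a ledge 50 mm high, 60 mm deep. Origin: centre of the underside of the 136 x 394 part; -x faces the robot, z up. Four bays 96 mm apart, 1 to 4 from +y to -y, each 116 (x) x 86 (y) mm inside, floor 8 mm above the bench. A pack stands 1 mm under three of the covers; one bay, drawn anew each time, is empty (6 mm mat)
- cover_1 (a joint): tilt of bay 1's cover, rad: 0 flush with the dock's top, + near (robot-side) edge down, - far edge down, stops at +-0.87. White plate 110 (x) x 80 (y) x 6 mm on a pin along y through its middle, at dock x 0, y +144 mm, z 77 mm. Over a pack the edge gives 1 to 3 mm and stops; over the empty bay it tips under about 2 N at the edge, either way, and stays where left (friction, no spring)
- cover_1_near (a point): top of cover 1, middle of its near orange strip (14 x 66 mm), 42 mm from the pivot and 13 mm from the cover's near edge; moves with the cover. A like strip lies 42 mm beyond the pivot on the far side
- cover_2 (a joint): tilt of bay 2's cover, rad: 0 flush with the dock's top, + near (robot-side) edge down, - far edge down, stops at +-0.87. White plate 110 (x) x 80 (y) x 6 mm on a pin along y through its middle, at dock x 0, y +48 mm, z 77 mm. Over a pack the edge gives 1 to 3 mm and stops; over the empty bay it tips under about 2 N at the edge, either way, and stays where left (friction, no spring)
- cover_2_near (a point): top of cover 2, middle of its near orange strip (14 x 66 mm), 42 mm from the pivot and 13 mm from the cover's near edge; moves with the cover. A like strip lies 42 mm beyond the pivot on the far side
- cover_3 (a joint): tilt of bay 3's cover, rad: 0 flush with the dock's top, + near (robot-side) edge down, - far edge down, stops at +-0.87. White plate 110 (x) x 80 (y) x 6 mm on a pin along y through its middle, at dock x 0, y -48 mm, z 77 mm. Over a pack the edge gives 1 to 3 mm and stops; over the empty bay it tips under about 2 N at the edge, either way, and stays where left (friction, no spring)
- cover_3_near (a point): top of cover 3, middle of its near orange strip (14 x 66 mm), 42 mm from the pivot and 13 mm from the cover's near edge; moves with the cover. A like strip lies 42 mm beyond the pivot on the far side
- cover_4 (a joint): tilt of bay 4's cover, rad: 0 flush with the dock's top, + near (robot-side) edge down, - far edge down, stops at +-0.87. White plate 110 (x) x 80 (y) x 6 mm on a pin along y through its middle, at dock x 0, y -144 mm, z 77 mm. Over a pack the edge gives 1 to 3 mm and stops; over the empty bay it tips under about 2 N at the edge, either way, and stays where left (friction, no spring)
- cover_4_near (a point): top of cover 4, middle of its near orange strip (14 x 66 mm), 42 mm from the pivot and 13 mm from the cover's near edge; moves with the cover. A like strip lies 42 mm beyond the pivot on the far side
- spare_pack: a spare battery pack, black with a blue band, 84 x 60 x 65 mm, standing on the bench in front of the dock; origin at the centre of its underside. Bystander
- mouse: white computer mouse, 100 x 58 x 31 mm; origin at the centre of its underside. Bystander
- driver: screwdriver with a red handle lying on the bench; origin under its middle. Bystander
- bottle: white closed bottle, 68 mm across, about 160 mm tall, standing; origin at the centre of its underside. Bystander
- foot: black prosthetic foot with a steel stub on its ankle, 200 x 60 x 93 mm; origin at the centre of the underside of the sole. Bystander
- adapter: small round steel adapter, 40 mm across, 24 mm tall, standing on the dock's rear ledge; origin at the centre of its underside. Bystander
- clamp: aluminium clamp ring, 42 mm across, 20 mm tall, lying on the dock's rear ledge; origin at the centre of its underside. Bystander

How it is judged:
By the outcome, as a careful person would: the job done as asked, in the order asked, and still so for the second after the job is handed in, with the robot touching nothing.
It also fails if it takes over 45 s, if anything falls off the work surface, if the arm or the gripper's body presses on something with over 40 N, if the wrist force passes 120 N, or if a joint passes its speed limit or range.

## Working session

There is one attempt and no reset: what is moved stays moved. The work goes in short steps, each a Python script; the robot and the scene stay as the last script left them, time stands still between calls to the robot, and variables do not carry over. Pictures are saved under pics/ and viewed, about 8 in all and at most 12, crops included, and the job is handed in when it is done.

```bash
mkdir -p pics
cat > h.py <<'E'
from rig import manip
import numpy as np, cv2
def ray(cam,uv,z):
    c=manip.calibration(cam);R=cv2.Rodrigues(np.array(c["rvec"],float))[0];t=np.array(c["tvec"],float).ravel()
    o=-R.T@t;d=R.T@np.linalg.inv(np.array(c["K"]))@np.array([uv[0],uv[1],1.])
    return o+d*(z-o[2])/d[2]
def proj(cam,p):
    c=manip.calibration(cam)
    return cv2.projectPoints(np.array(p,float).reshape(-1,3),np.array(c["rvec"],float),np.array(c["tvec"],float),np.array(c["K"],float),None)[0].reshape(-1,2)
E
python3 - <<'E'
from h import *
for c in("scene","top"):
    cv2.imwrite(f"pics/{c}0.png",manip.capture(c))
    cal=manip.calibration(c);R=cv2.Rodrigues(np.array(cal["rvec"],float))[0];print(c,-R.T@np.ravel(cal["tvec"]))
    for n in("cover_1_near","cover_1","dock","spare_pack","bottle","foot","adapter","clamp","mouse"):
        for r in manip.find_in(n,c)[:6]: print(n,np.round(r["uv"],1),round(r["conf"],2),ray(c,r["uv"],80 if "cover" in n else 30).round(0))
s=manip.get_state();print(s["clock"],s["tcp_rot"],s["contact_force"],s["grip_width"])
E
```

```text
scene [1300.55250227 -138.76848845  695.70621812]
cover_1_near [315.4 212. ] 0.82 [593.  92.  80.]
cover_1 [158.1 195.3] 0.72 [ 449. -249.   80.]
cover_1 [319.6 214.1] 0.68 [602.  99.  80.]
cover_1 [232.6 216.1] 0.57 [565. -88.  80.]
cover_1 [189.1 215.6] 0.56 [ 541. -182.   80.]
dock [251.3 236.1] 0.92 [584. -52.  30.]
spare_pack [354.2 163.1] 0.83 [356. 274.  30.]
spare_pack [ 74.1 250.1] 0.23 [ 540. -439.   30.]
bottle [439.  188.1] 0.63 [516. 443.  30.]
foot [ 76.6 252.9] 0.59 [ 550. -432.   30.]
adapter [283.  250.5] 0.8 [645.   7.  30.]
clamp [182.1 257. ] 0.73 [ 615. -208.   30.]
mouse [160.6 197. ] 0.61 [ 389. -251.   30.]
top [ 376.79338584  -12.55462167 1332.139931  ]
cover_1_near [238.7 185.7] 0.8 [594.  93.  80.]
cover_1 [309.4 197. ] 0.92 [562. -93.  80.]
cover_1 [238.6 186.1] 0.69 [593.  93.  80.]
cover_1 [180.5 267.9] 0.63 [381. 243.  80.]
cover_1 [273.9 194. ] 0.62 [571.   0.  80.]
cover_1 [347.3 205.2] 0.57 [ 540. -193.   80.]
dock [292.9 191.1] 0.97 [587. -51.  30.]
spare_pack [180.9 266.1] 0.8 [385. 252.  30.]
bottle [121.6 200. ] 0.92 [566. 417.  30.]
bottle [235.9 186. ] 0.29 [602. 105.  30.]
foot [435.1 215.2] 0.94 [ 516. -439.   30.]
foot [180.6 265.7] 0.23 [387. 253.  30.]
adapter [280.1 155.5] 0.64 [687. -17.  30.]
mouse [359.2 268.5] 0.74 [ 374. -227.   30.]
1.0 [[ 2.58128012e-05  4.32095900e-01 -9.01827662e-01]
 [-5.14033226e-06 -9.01827663e-01 -4.32095900e-01]
 [-1.00000000e+00  1.57892994e-05 -2.10575817e-05]] [-0.1901064  -0.41818312 -0.1437908 ] 86.86512240682953
```

View pics/scene0.png

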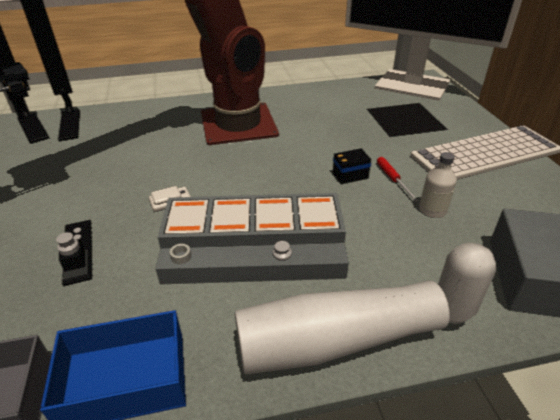

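View pics/top0.png

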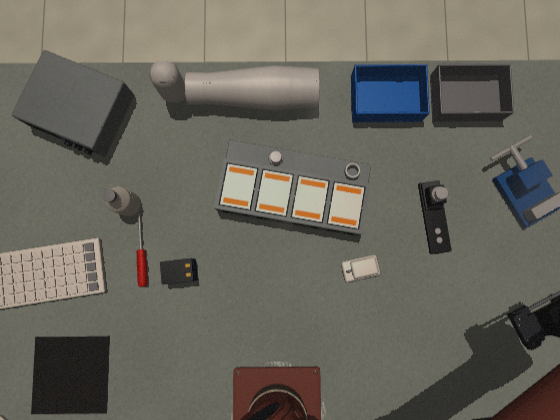

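The scene view shows the dock with four covers at columns 187–318, row ~215. The top view has the covers at (347,205), (310,198), (274,193) and (239,186), with the adapter and clamp on the ledge behind. The dock is yawed about −13°, and nothing stands close in front of the covers. Next I fit the dock from the orange strips.

```bash
cat >> h.py <<'E'
def strips(img,roi):
    b,g,r=[img[...,i].astype(int) for i in range(3)]
    m=((r-b>70)&(r-g>35)&(g-b>10)).astype(np.uint8);k=np.zeros_like(m);x0,y0,x1,y1=roi;k[y0:y1,x0:x1]=1
    n,_,st,ce=cv2.connectedComponentsWithStats(m*k)
    return [ce[i] for i in range(1,n) if st[i,4]>=25]
E
cat > fit.py <<'E'
from h import *
import json
from scipy.optimize import least_squares
from scipy.spatial.distance import cdist
mod=np.array([[sx*42,y] for y in(144,48,-48,-144) for sx in(-1,1)],float)
def T(p,q): c,s=np.cos(p[2]),np.sin(p[2]); return q@np.array([[c,s],[-s,c]])+p[:2]
for cam,roi in(("top",(205,135,385,240)),("scene",(155,190,350,245))):
    P=np.array([ray(cam,u,80)[:2] for u in strips(cv2.imread(f"pics/{cam}0.png"),roi)])
    f=lambda p:cdist(P,T(p,mod)).min(1)
    r=least_squares(f,[565,-50,-0.22],x_scale=[1,1,.01],loss="soft_l1");print(cam,len(P),r.x.round(3),f(r.x).round(1))
    if cam=="top": json.dump(list(r.x),open("dock.json","w"))
E
python3 fit.py
```

```text
top 8 [ 5.67257e+02 -4.71340e+01 -1.85000e-01] [0.1 0.1 0.4 0.3 0.2 0.2 0.2 0.2]
scene 8 [ 5.64822e+02 -4.46620e+01 -1.86000e-01] [1.1 1.7 1.4 1.  0.2 0.3 0.4 0.2]
```

```bash
cat >> h.py <<'E'
D=np.array([566.,-46.]);th=-0.185;c_,s_=np.cos(th),np.sin(th)
ROT=np.array([[0,s_,0],[0,-c_,0],[-1,0,0.]]);ROT[:,2]=np.cross(ROT[:,0],ROT[:,1])
def W(x,y,z): return [D[0]+c_*x-s_*y,D[1]+s_*x+c_*y,z]
YB={1:144,2:48,3:-48,4:-144}
def fz(): return manip.get_state()["contact_force"][2]
def press(b,x=-42,fmax=6):
    """lower in 1 mm steps; returns True if it gives >5 mm under light force"""
    y=YB[b];manip.move_l(W(x,y,87),max_speed=100);manip.dwell(.15)
    f0=fz();zc=None;log=[]
    for z in np.arange(85,70,-1.):
        manip.move_l(W(x,y,z),max_speed=40)
        f=fz()-f0;zt=manip.get_state()["tool_pos"][2];log.append((round(zt,1),round(f,1)))
        if zc is None and f>.7: zc=zt
        if f>fmax: break
        if zc is not None and zc-zt>5.5: break
    print(b,log,"clock",manip.get_state()["clock"]);return f<=fmax and zc is not None
E
python3 - <<'E'
from h import *
for b in YB: print(b,manip.solve_ik(W(-42,YB[b],100),ROT) is not None)
manip.move_gripper(0)
manip.move_to(W(-42,-144,200),ROT)
manip.move_l(W(-42,-144,100),max_speed=200)
r=press(4);print(r)
if not r: manip.move_l(W(-42,-144,100),max_speed=150)
s=manip.get_state();print(s["tool_pos"],s["grip_width"],s["clock"])
E
```

```text
1 True
2 True
3 True
4 True
4 [(np.float64(85.0), np.float64(0.2)), (np.float64(83.9), np.float64(1.2)), (np.float64(82.9), np.float64(-0.1)), (np.float64(81.9), np.float64(0.7)), (np.float64(80.9), np.float64(1.4)), (np.float64(80.0), np.float64(1.3)), (np.float64(79.5), np.float64(7.1))] clock 7.05
False
[ 498.86922166 -180.0124768   100.65982366] 0.316330888921179 7.3417
```

```bash
sed -i 's/fmax=6)/fmax=9)/; s/        f=fz()-f0;zt/        manip.dwell(.06);f=fz()-f0;zt/; s/f>\.7: zc/f>1.9: zc/; s/log.append((round(zt,1),round(f,1)))/log.append(f"{zt:.1f}:{f:.1f}")/; s/np.arange(85,70,-1.)/np.arange(83,70,-1.)/' h.py
python3 - <<'E'
from h import *
for b in (4,3,2,1):
    manip.move_l(W(-42,YB[b],100),max_speed=200)
    if press(b): print("rocks",b);break
    manip.move_l(W(-42,YB[b],100),max_speed=150)
print(manip.get_state()["tool_pos"])
E
```

```text
4 ['82.9:0.4', '82.0:-0.9', '81.0:-0.4', '80.0:-0.1', '79.6:6.3', '79.4:14.2'] clock 9.875
3 ['83.0:0.8', '82.0:0.6', '81.0:0.0', '80.0:-0.3', '79.5:6.2', '79.4:15.4'] clock 13.0917
2 ['83.0:1.5', '82.0:1.4', '80.9:-0.4', '80.0:0.9', '79.0:0.3', '77.9:1.7', '77.0:1.7', '76.0:1.3', '75.0:2.1', '74.0:1.3', '73.0:2.0', '71.9:2.1', '70.9:1.6'] clock 18.4667
rocks 2
[533.46956156   8.88200486  70.92271401]
```

Run:
```python
from h import *
for z in (62,56,53):
    manip.move_l(W(-41,48,z),max_speed=40);s=manip.get_state();print(s["tool_pos"].round(1) if hasattr(s["tool_pos"],"round") else s["tool_pos"],s["contact_force"])
manip.dwell(.2)
manip.move_l(W(-41,48,100),max_speed=80)
manip.move_l(W(-120,48,200),max_speed=200)
s=manip.get_state();print(s["clock"],s["contact_force"])
t=manip.capture("top");c=manip.capture("scene")
out=np.hstack([cv2.resize(t[130:250,200:390],None,fx=2.1,fy=2.1),cv2.resize(c[180:300,150:340],None,fx=2.1,fy=2.1,interpolation=cv2.INTER_CUBIC)])
cv2.imwrite("pics/after.png",out);cv2.imwrite("pics/t1.png",t);cv2.imwrite("pics/s1.png",c)
for cam,im,roi in(("top",t,(205,135,385,240)),("scene",c,(155,180,350,245))):
    print(cam,[u.round(1).tolist() for u in strips(im,roi)])
    for deg in(0,30,35,40,45):
        a=np.radians(deg)
        print(deg,[proj(cam,W(-k*42*np.cos(a)-3*np.sin(a),48,77-k*42*np.sin(a)+3*np.cos(a))).round(1)[0].tolist() for k in(1,-1)])
```

```text
[534.    8.7  61.3] [-0.02927468  1.10892712  0.50095752]
[534.2   8.7  55.6] [-0.33640689  0.43411144  0.08815164]
[534.3   8.7  52.8] [-0.70552721 -0.87459396 -0.01532442]
21.1167 [ 1.23637108 -0.42334336  0.48365012]
top [[241.1, 170.5], [275.9, 179.7], [312.6, 183.0], [348.4, 189.1], [307.1, 214.1], [343.3, 220.4]]
0 [[270.7, 208.2], [276.3, 177.2]]
30 [[271.1, 207.7], [275.8, 178.4]]
35 [[271.2, 207.2], [275.6, 179.0]]
40 [[271.4, 206.6], [275.5, 179.7]]
45 [[271.6, 206.0], [275.3, 180.5]]
scene [[314.8, 199.8], [231.9, 202.4], [188.5, 203.7], [319.0, 223.8], [183.9, 227.5], [229.4, 226.1]]
0 [[273.0, 201.3], [273.8, 225.6]]
30 [[273.2, 209.6], [273.5, 216.1]]
35 [[273.2, 211.2], [273.5, 214.4]]
40 [[273.3, 212.8], [273.4, 212.6]]
45 [[273.3, 214.4], [273.4, 210.9]]
```

View pics/after.png

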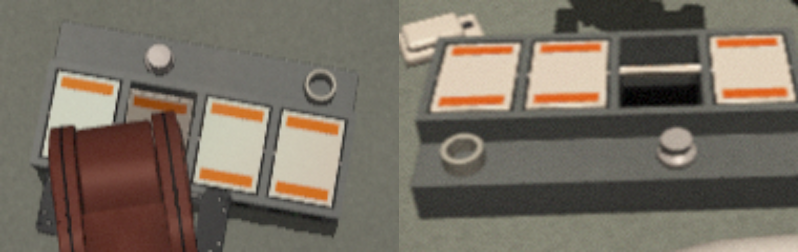

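The scene view shows cover 2 edge-on, a thin line at (660,68) in the crop, and the other three covers flush. The adapter and clamp have not moved. I'll make one more tilt check with the arm clear, relative to the first picture.

Run:
```python
from h import *
manip.move_to(W(-60,-330,250),ROT)
t=manip.capture("top");cv2.imwrite("pics/t2.png",t);roi=(205,135,385,240)
A=np.array(strips(cv2.imread("pics/top0.png"),roi));B=np.array(strips(t,roi))
print("before",A.round(1).tolist());print("after",B.round(1).tolist())
P=lambda k,a:proj("top",W(-k*42*np.cos(a)-3*np.sin(a),48,77-k*42*np.sin(a)+3*np.cos(a)))[0]
near=lambda S,p:S[np.argmin(np.linalg.norm(S-p,axis=1))]
for k in(1,-1):
    d=near(B,P(k,.7))-near(A,P(k,0));print(k,"meas",d.round(2),{g:(P(k,np.radians(g))-P(k,0)).round(2).tolist() for g in(30,35,40,45,50)})
for n in("mouse","spare_pack","bottle","foot","adapter"): print(n,[np.round(r["uv"],1).tolist() for r in manip.find_in(n,"top")[:1]])
print(manip.get_state()["clock"])
cv2.imwrite("pics/c2.png",cv2.resize(t[120:290,100:460],None,fx=2.2,fy=2.2))
```

```text
before [[241.0, 170.5], [276.7, 176.7], [312.6, 183.0], [348.4, 189.2], [235.1, 201.4], [271.1, 207.8], [307.1, 214.1], [343.2, 220.4]]
after [[241.0, 170.5], [275.8, 179.6], [312.6, 183.0], [348.4, 189.2], [235.1, 201.4], [271.9, 205.7], [307.0, 214.1], [343.4, 220.4]]
1 meas [ 0.81 -2.1 ] {30: [0.42, -0.52], 35: [0.55, -1.0], 40: [0.71, -1.59], 45: [0.87, -2.29], 50: [1.06, -3.07]}
-1 meas [-0.92  2.88] {30: [-0.53, 1.17], 35: [-0.69, 1.77], 40: [-0.86, 2.49], 45: [-1.05, 3.31], 50: [-1.26, 4.23]}
mouse [[361.0, 268.7]]
spare_pack [[179.0, 266.2]]
bottle [[120.1, 201.7]]
foot [[432.6, 193.7]]
adapter [[275.4, 155.9]]
22.95
```

View pics/c2.png

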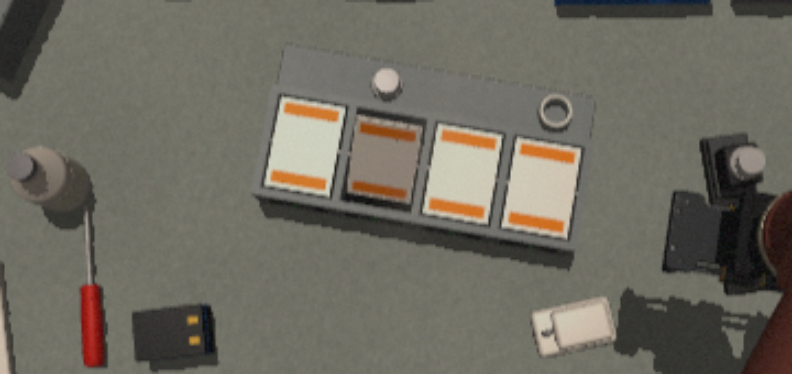

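Cover 2 is tilted near edge down at about 43°, and the other three covers and the bystanders are where they were. The gripper at (690,230) hangs over the foot at z = 250 and hides part of it.

```bash
python3 -c "
from h import *
print(manip.get_state()['contact_force']);manip.finish_job()"
```

```text
[ 0.44065058 -0.05110566  0.37448502]
the job is handed in; nothing more can be done
```

Bay 2 was the empty one. Its cover now stands open with the near edge down, and I have handed the job in.

- **Finding it:** I pressed covers 4, 3 and 2 in that order with shut fingertips. Covers 4 and 3 stopped within about 1 mm of contact, at up to about 15 N. Cover 2 kept giving at about 2 N, so I never pressed cover 1.
- **Opening it:** I pushed the near edge of cover 2 down into the bay. The top camera puts the tilt at about 42–44°, the fingertip geometry gives about 40°, and the scene view shows the cover edge-on, which also fits about 40°.
- **Last checks:** The strips on the other three covers had not moved, within 0.2 px. The mouse, spare pack, bottle, driver, adapter and clamp looked unmoved.
- **One disagreement:** The network reported the foot about 21 px from its first position in the last picture. The gripper, well above it at z = 250, was hiding part of the foot, so I put it down to that.
- **Time and contact:** The clock stood at about 23 s at the last check. The arm was clear, with about 0.5 N of noise on the force reading.

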